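Press a filter cassette shut with bench locking pliers

TASK

Squeeze the blue handles of the bench locking pliers together until they lock over centre by themselves and the filter cassette in the jaws is pressed fully shut, and take your hand off. Then press the red release lever down so that the pliers spring open, take the shut cassette out of the cradle and set it down (do not drop it) inside the kidney dish. Leave the dish where it is and do not disturb the drop bottle or the timer.

Things in the scene. Friction and masses are not known exactly. Their poses are not given: they have to be found in the camera images.
- pliers: Bench-mounted locking pliers, screwed to the desk on a grey base plate (160 x 110 mm), lying level; handles point to its -x, jaws to its +x, all symmetrical about its x axis. Origin: desk level, under the handle pivots. Handles and jaws lie in the plane z = 45 mm. Steel housing over the pivots spans x -21 to +41 mm, y +-42 mm, top at z 59 mm (lever fork to 70 mm). Nothing stands on the desk under the handles' blue grips.
- grip (a point): Point midway between the two blue handle grips, fixed to the pliers at (-105, 0, 45) mm; axes as the pliers. Squeeze here along y: over the outsides the grips measure about 63 mm open, 26 mm locked. Grips are 12 mm round bars, running about along x from 80 to 140 mm behind the origin. Both handles move together; squeezing takes roughly 8 to 15 N on each.
- handle (a joint): Angle by which each handle has been squeezed (rad): 0 open (spring-loaded open), dead centre at 0.14 (about 34 mm over the grips), stop at 0.18 (26 mm). Squeezed past dead centre it stays locked near 0.18 with the hand off; short of it the pliers spring open again.
- release_lever: Red-tipped steel release lever on top of the housing, origin at its pivot, 30 mm ahead of the pliers' origin and 64.5 mm above the desk; it points to the pliers' -x. It lies level while the pliers are open and rises by 0.45 rad as they lock.
- lever_tip (a point): Top of the lever's red tip pad (18 x 20 mm), 45 mm from the lever's pivot. About 70 mm above the desk with the pliers open, 88 mm when locked. Pressing it straight down by about 5 mm from locked (about 4 to 6 N) takes the mechanism back over centre; the pliers then spring open and the lever falls to level.
- cradle (a point): Centre of the cradle's floor between the jaws, at (85, 0, 27) mm of the pliers; axes as the pliers. Lips on its -x and +x sides rise 4 mm above this floor and are 4 mm thick, 20 mm long in y. The open jaw pads stand 19 mm either side in y at z 45 mm; the jaw arms, at z 39 to 51 mm, leave about 60 mm between them in y.
- cassette: Square filter cassette, 36 x 24 x 36 mm when shut: white half on its -y side, blue half on its +y side, an orange seal showing between them while it is open. Origin: on its axis (centre height, 18 mm above its underside), at the joint face of the white half, so it is its centre when shut. Stands in the cradle with its y about along the pliers' y. 60 g. Grasp it across its x faces (36 mm) from above.
- cassette_gap (a joint): Gap between the halves of the cassette (m): 4 to 5 mm at the start, 0 fully shut. Stiff (6 N), stays where it is pushed; the locked pliers leave 0 to 0.5 mm.
- kidney_dish: Loose stainless kidney dish, 128 x 255 x 36 mm (long along its y), origin at the centre of its underside, floor 2 mm thick. The clear inside is about x -45 to +40 mm, y -85 to +85 mm; walls 35 mm high.
- drop_bottle: Bystander: white drop bottle with a blue cap, 34 mm wide, 70 mm high, origin under its centre.
- timer: Bystander: white bench timer, 64 x 64 x 18 mm, origin under its centre.
There are look-alikes about, which are no part of the job. There is more than one size of the cassette; the one meant has the size given above.

How it is judged:
On the way, in this order (a step that is already met when the one before it is completed fails the run):
1. the pliers are locked over centre with the hand off them, the cassette between the jaws pressed shut (value of joint handle above 0.165 rad and value of joint cassette_gap below 0.001 m and horizontal distance between cassette and cradle below 0.012 m and contact force between the fingers and pliers below 0.2 N), for 0.2 s.
2. the release lever is pressed while the pliers are locked (contact force between the fingers and release_lever above 0.3 N and value of joint handle above 0.14 rad).
3. the pliers have sprung open, the cassette still in the cradle (value of joint handle below 0.03 rad and horizontal distance between cassette and cradle below 0.02 m and height (world z) of cassette below 0.052 m), for 0.1 s.
At the end, for the whole second after the job is handed in: The pliers are open (handle angle under 0.03 rad), the cassette is shut (gap under 1 mm) and lies at rest on the floor of the kidney dish (any face down), and the dish stands level (value of joint handle below 0.03 rad and value of joint cassette_gap below 0.001 m and x of cassette in the frame of kidney_dish between -0.05 and 0.045 m and y of cassette in the frame of kidney_dish between -0.1 and 0.1 m and z of cassette in the frame of kidney_dish below 0.026 m and linear speed of cassette below 0.02 m/s and angle between kidney_dish's own z axis and vertical below 0.1 rad); the robot touches nothing.
It fails at once if the cassette is dropped (falls freely for more than about 3 cm) (linear speed of cassette above 0.8 m/s and contact force between the fingers and cassette below 0.05 N).
It fails at once if the kidney dish is shifted more than 4 cm (distance of kidney_dish from where it was at the start of the episode above 0.04 m).
It fails at once if the drop bottle or the timer is shifted more than 2 cm or tipped (distance of any of drop_bottle, timer from where it was at the start of the episode above 0.02 m or angle between drop_bottle's own z axis and vertical above 0.3 rad).
It also fails if it takes over 58 s, if anything falls off the work surface, if the arm or the gripper's body presses on something with over 40 N, if the wrist force passes 120 N, or if a joint passes its speed limit or range.

ROBOT

A 6-joint arm with a two-finger parallel gripper is mounted at the origin on a cart in front of the work surface, level with it; the furniture and walls round the work are solid. World frame = base frame: x ahead of the robot, y to its left, z up, the work surface at z = 0. Lengths are in m, angles in rad, forces in N, time in s.
With the tool pointing down it reaches from about 0.4 to 0.825 m from the base axis. Payload 7 kg.
Tool frame: the origin (TCP) lies between the finger pads; the fingertips stand 22 mm ahead of it and the grasp point (between the pads) lies 3 mm ahead of it; y points along the fingers, z is the direction in which the jaws open and shut, and the axes are right-handed (so a half turn about y gives the same grasp; the last joint's range is limited). The gripper opens to 85 mm and grips with 20 to 120 N. Pads are 22 mm wide; open, the fingers measure 114 mm over their backs; the gripper's body (76 mm by 85 mm) begins 54 mm behind the grasp point. The pads swing forward as they close: fully open they stand 13 mm farther back than shut.
Start: joints at [-0.953, 0.359, 0.012, 0, -1.224, -0.288], TCP at [0.219, -0.639, 0.253] pointing down, gripper open.
Joint ranges: [-3.07, 3.07], [-1.43, 2.12], [-1.02, 1.25], [-3.03, 1.67], [-3.05, -0], [-3.03, 3.03]. Speed limits (rad/s): [2.39, 2.39, 3.01, 3.14, 3.14, 3.14].

INTERFACE

Orientations are given as a unit quaternion [x, y, z, w].
In Python, from cell import arm gives the robot as it stands. The module is installed in compiled form; this text tells all that it offers.
- The arm moves only by the tool servo_tool, never from a script. Its argument "motion" is one flat list of numbers, 5 for each row, row after row: the opening, from -1 (shut) to 1 (fully open), then the shift along the tool's x, y, z in units of 25 mm (1.0 is 25 mm), then the turn about the tool's y in units of 6 degrees (1.0 is 6 degrees). In form: [gripper, dx, dy, dz, roll, gripper, dx, dy, dz, roll, ...]. A call has 1 to 12 rows; each row shifts and turns the commanded pose from where the row before left it, along the tool's axes as they then stand; what a row does not reach is not made up. A row lasts 1/12 s, in which the tool goes at most 41.7 mm and 7.16 degrees, less where a joint would pass 70% of its speed; a pose out of reach is approached as far as the arm can. A call is refused whole if a number of a shift passes 1 or a number of a turn 1, either way. A call with a gripper value outside its range is refused whole. The fingers move at their own pace and stop on an object; "grip_force" is the grip in N (left out, the last holds). Time passes only in rows, so rows that do not move let the fingers close. It gives the time, the measured TCP pose, the force and the opening at its end, in the units of the state.
- arm.read_state(): the state, without advancing time (a new reading comes with each control period).
- arm.capture(name): name is "side" or "top" or "wrist"; returns a dict with "frame" (420x560x3 uint8, red, green, blue), "z_map" (420x560 float32, m along the optical axis (not along the pixel's ray), 0 where there is no reading), "K" (3x3 intrinsics, pixels), "k1" (the pictures are not rectified: a ray, as slopes to the right and down, at radius r is drawn at 1 + k1 r^2 times it, then the intrinsics apply), "R" (3x3) and "t" (3): a world point X has camera coordinates R X + t. Camera axes: x right, y down, z forward; pixel columns grow to the right and rows downward; lengths in m; the calibration is good to about 2 mm. A picture is of the moment at which its call begins.
- arm.close_job(): hands the job in, once; it reports no verdict.
Trained networks look in the newest picture that a camera, given by its name, has taken for a name from the list of things; names that differ only in an ending like _2 or _b are one class to them, and where a whole thing is asked for, a point or a joint stands for the part that bears it (a point fixed in the world has none). Each returns a list of dicts, best first, with "conf" (0 to 1); they miss things now and then, are a little off and sometimes report something else, mostly with a low value. They report only what shows in the picture. A call takes as long as a camera call. They do not tell look-alikes from the thing itself.
- arm.masks_of(query, camera): "pixels" (420x560 bool, what is visible of it) and "position" ([column, row] in pixels, amid what is visible of it).
The state is a dict: "t": time; "qpos": joint angles; "joint_velocities": joint speeds; "joint_torque": joint torques, N m; "ee_pos": TCP position; "eef_rot": TCP orientation; "ft_force": force on the tool from outside, world axes, zero at the start; "torque": the same for the moment, N m; "finger_gap": finger opening in m.
Only numpy, scipy, OpenCV 4.12 (cv2) and the standard library are available. Lean on these libraries where they do the work, as an engineer would, in place of code of your own. Each camera call takes 0.05 s, during which the arm holds its last target. There are 200 camera calls.

## Working session

There is one attempt and no reset: what is moved stays moved. The work goes in short steps, Python scripts to look and compute and a tool call to move; the robot and the scene stay as the last step left them, time stands still between calls to the robot, and variables do not carry over. Pictures are saved under pics/ and viewed, about 8 in all and at most 12, crops included, and the job is handed in when it is done.

Besides the shell and the picture viewer there is one more tool, called after "Request:" by a JSON object that holds its "method" and its "body". servo_tool: Moves the arm, as the interface text tells. Its arguments: {"type":"object","properties":{"motion":{"type":"array"},"grip_force":{"type":"number"}},"required":["motion"]}

```bash
mkdir -p pics
cat > h.py <<'E'
import numpy as np, cv2
from cell import arm
def ray(c,px):
    K=c["K"];d=np.array([(px[0]-K[0,2])/K[0,0],(px[1]-K[1,2])/K[1,1]]);u=d.copy()
    for _ in range(20): u=d/(1+c["k1"]*(u@u))
    return np.array([u[0],u[1],1.])
def world(c,px,z=None):
    r=ray(c,px);o=-c["R"].T@c["t"];d=c["R"].T@r
    if z is not None: return o+d*(z-o[2])/d[2]
    zz=c["z_map"][int(round(px[1])),int(round(px[0]))]
    return o+d*zz
def cloud(c,m):
    v,u=np.nonzero(m&(c["z_map"]>0));K=c["K"]
    d=np.stack([(u-K[0,2])/K[0,0],(v-K[1,2])/K[1,1]],1);x=d.copy()
    for _ in range(20): x=d/(1+c["k1"]*(x**2).sum(1,keepdims=True))
    p=np.c_[x,np.ones(len(x))]*c["z_map"][v,u][:,None]
    return (p-c["t"])@c["R"]
def proj(c,X):
    p=c["R"]@np.asarray(X)+c["t"];d=p[:2]/p[2];d=d*(1+c["k1"]*(d@d))
    return c["K"][:2,:2]@d+c["K"][:2,2]
def save(c,n,crop=None,s=1):
    f=c["frame"][:,:,::-1]
    if crop: f=f[crop[1]:crop[3],crop[0]:crop[2]]
    cv2.imwrite("pics/"+n,cv2.resize(f,None,fx=s,fy=s,interpolation=cv2.INTER_CUBIC))
E
python3 - <<'E'
from h import *
np.set_printoptions(precision=4,suppress=True)
s=arm.read_state();print(s["t"],s["ee_pos"],s["eef_rot"],s["finger_gap"])
for n in("top","side"):
    c=arm.capture(n);save(c,n+"0.png");print(n,-c["R"].T@c["t"])
    for q in("pliers","cassette","release_lever","kidney_dish","drop_bottle","timer"):
        for d in arm.masks_of(q,n)[:3]:
            P=cloud(c,d["pixels"]);print(q,round(d["conf"],2),np.array(d["position"]),d["pixels"].sum(),np.median(P,0),P.min(0),P.max(0))
print(arm.read_state()["t"])
E
```

```text
0.0 [ 0.2184 -0.6382  0.2524] [-0.697  -0.1159  0.1162  0.6981] 0.08531288674875011
top [ 0.4456 -0.0816  1.3202]
pliers 0.7 [200.5 210.3] 2941 [0.5738 0.1091 0.0469] [ 0.413   0.0399 -0.0056] [0.6824 0.1854 0.074 ]
cassette 0.71 [205.6 182.1] 145 [0.6382 0.097  0.0618] [0.6209 0.084  0.0439] [0.6565 0.1113 0.0684]
cassette 0.49 [254.3 178.7] 36 [ 0.651  -0.0236  0.0245] [ 0.6406 -0.0301  0.019 ] [ 0.6592 -0.0172  0.0307]
release_lever 0.73 [198.9 215.1] 148 [0.5563 0.1146 0.0674] [0.5323 0.105  0.0095] [0.5888 0.1272 0.074 ]
kidney_dish 0.88 [367.9 245.2] 4257 [ 0.4832 -0.317   0.0032] [ 0.4148 -0.4465 -0.0074] [ 0.556  -0.1847  0.0448]
drop_bottle 0.56 [279.1 175.1] 177 [ 0.6613 -0.0939  0.0472] [ 0.6492 -0.1118 -0.0036] [ 0.6815 -0.0784  0.0746]
timer 0.72 [345.7 175.7] 632 [ 0.6641 -0.2486  0.0158] [ 0.632  -0.2852 -0.0064] [ 0.697  -0.2161  0.0252]
side [0.5803 0.7394 0.6633]
pliers 0.72 [280.7 301.9] 4774 [0.5698 0.1375 0.0435] [ 0.4007  0.0086 -0.0019] [0.6817 0.1775 0.0734]
pliers 0.64 [241.2 223.2] 401 [ 0.663  -0.084   0.0374] [ 0.648  -0.1738 -0.0013] [ 0.6854 -0.0749  0.0
[... 174 characters left out ...]
  -0.056  -0.0008] [ 0.5649 -0.002   0.0284]
release_lever 0.71 [290.1 279.8] 160 [0.5536 0.1172 0.0681] [0.5321 0.1041 0.0649] [0.5827 0.1289 0.0722]
kidney_dish 0.61 [316.3 178.2] 2446 [ 0.4761 -0.329   0.0057] [ 0.4034 -0.5005 -0.0015] [ 0.55   -0.1822  0.0404]
kidney_dish 0.24 [246.9 282.1] 249 [0.6342 0.1131 0.0553] [0.6208 0.1041 0.031 ] [0.6567 0.1185 0.067 ]
drop_bottle 0.63 [282.7 300.7] 4905 [0.5699 0.1372 0.0412] [ 0.4116  0.0031 -0.0019] [0.6809 0.1781 0.0734]
drop_bottle 0.58 [237.9 225.9] 381 [ 0.6629 -0.084   0.0391] [ 0.648  -0.1657  0.0019] [ 0.6824 -0.0749  0.0725]
timer 0.94 [246.1 192.8] 461 [ 0.6631 -0.2371  0.0162] [ 0.6315 -0.3083 -0.0009] [ 0.697  -0.2127  0.0208]
0.7
```

View pics/top0.png

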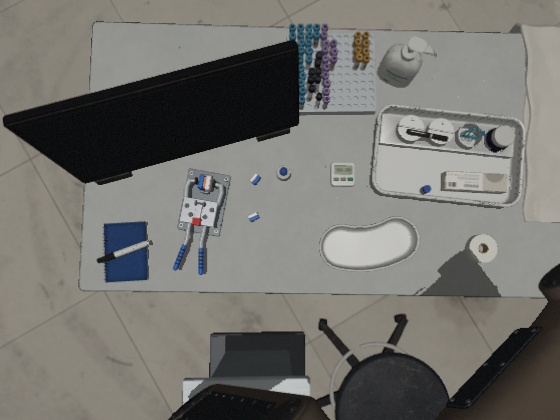

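View pics/side0.png

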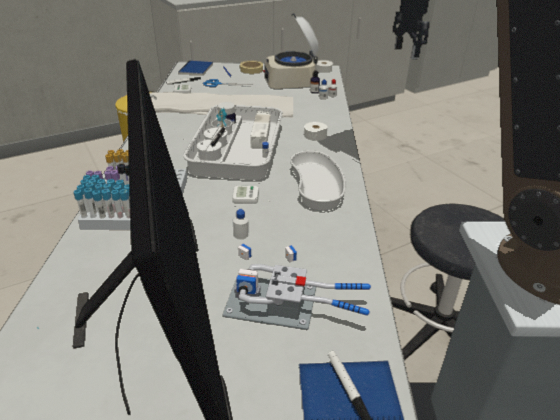

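The job's cassette sits in the jaws at top (205,182). The look-alikes are the small ones at (254,179) and (252,216) on the desk, plus one in the tray at (426,188). The bottle is at (283,173), the timer at (343,174), and the monitor stands behind the jaws. Next I'll fit the pliers pose.

```bash
cat >> h.py <<'E'
from scipy.spatial.transform import Rotation as Rn
def hsv(c): return cv2.cvtColor(c["frame"],cv2.COLOR_RGB2HSV)
def colmask(c,lo,hi): return cv2.inRange(hsv(c),np.array(lo),np.array(hi))>0
np.set_printoptions(precision=4,suppress=True)
def tool():
    s=arm.read_state();print("t",s["t"],"ee",s["ee_pos"],"gap",s["finger_gap"],"F",s["ft_force"]);R=Rn.from_quat(s["eef_rot"]).as_matrix();print("tool axes (cols)\n",R);return s["ee_pos"],R
E
python3 - <<'E'
from h import *
tool()
for n in("top","side"):
    c=arm.capture(n);P=cloud(c,c["z_map"]>0)
    full=np.zeros(c["z_map"].shape+(3,));full[c["z_map"]>0]=P
    box=(full[...,0]>.38)&(full[...,0]<.72)&(full[...,1]>.02)&(full[...,1]<.2)
    for nm,m in(("blue",colmask(c,(100,120,60),(125,255,255))),("red",colmask(c,(0,150,80),(8,255,255))|colmask(c,(172,150,80),(180,255,255))),("orange",colmask(c,(8,150,120),(22,255,255)))):
        m=m&box
        k,l,st,ce=cv2.connectedComponentsWithStats(m.astype(np.uint8))
        for i in range(1,k):
            if st[i,4]>=8: print(n,nm,st[i,4],ce[i],np.median(full[l==i],0), full[l==i].min(0),full[l==i].max(0))
    pl=box&(full[...,2]>.003)&(full[...,2]<.02)
    rc=cv2.minAreaRect(full[pl][:,:2].astype(np.float32)*1000);print("plate?",rc)
    hs=box&(full[...,2]>.053)&(full[...,2]<.064)
    print("housing",cv2.minAreaRect(full[hs][:,:2].astype(np.float32)*1000))
    mon=(full[...,2]>.1)&(full[...,1]>-.15)&(full[...,1]<.4)&(full[...,0]>.5)
    if mon.any():
        Q=full[mon]
        for a in np.arange(-.15,.4,.1):
            q=Q[(Q[:,1]>a)&(Q[:,1]<a+.1)]
            if len(q):print("mon y",a,q.min(0),q.max(0))
    for d in arm.masks_of("kidney_dish",n)[:1]:
        q=cloud(c,d["pixels"]);q=q[(q[:,2]>.02)&(q[:,2]<.05)&(q[:,1]>-.47)];print("dish rim",cv2.minAreaRect(q[:,:2].astype(np.float32)*1000))
E
```

```text
t 0.7 ee [ 0.2186 -0.6386  0.2533] gap 0.08551188727980981 F [-1.062  -0.3393  0.6915]
tool axes (cols)
 [[ 0.9461 -0.     -0.3239]
 [ 0.3239  0.      0.9461]
 [ 0.     -1.      0.    ]]
top blue 67 [200.597  181.9851] [0.6383 0.1067 0.0629] [0.6232 0.1007 0.038 ] [0.6589 0.1144 0.069 ]
top blue 110 [179.1818 257.2   ] [0.455  0.1605 0.0497] [0.4259 0.1453 0.001 ] [0.4844 0.1756 0.0576]
top blue 100 [200.54 260.89] [0.4447 0.1079 0.0495] [0.413  0.104  0.0032] [0.4766 0.1128 0.0585]
top red 48 [196.  221.5] [0.5406 0.1167 0.0679] [0.5323 0.1069 0.0641] [0.5493 0.1263 0.0737]
top orange 13 [204.0769 182.0769] [0.6388 0.0993 0.0584] [0.6267 0.0967 0.0568] [0.6514 0.1021 0.0625]
plate? ((549.2428588867188, 111.10428619384766), (177.50241088867188, 337.97998046875), 89.96542358398438)
housing ((568.5128173828125, 118.3204345703125), (301.9173889160156, 135.30245971679688), 5.953230381011963)
mon y -0.15 [ 0.7746 -0.1498  0.1   ] [ 1.0265 -0.0501  0.3933]
mon y -0.04999999999999999 [ 0.747 -0.05   0.1  ] [0.8416 0.05   0.3925]
mon y 0.05000000000000002 [0.7176 0.05   0.1   ] [0.8143 0.15 
[... 744 characters left out ...]
, 110.05147552490234), (336.9350891113281, 179.3562774658203), 0.048958420753479004)
housing ((567.8287353515625, 118.816162109375), (300.93695068359375, 124.6036148071289), 4.662907123565674)
mon y -0.15 [ 0.7731 -0.1496  0.1   ] [ 1.0043 -0.05    0.3898]
mon y -0.04999999999999999 [ 0.7456 -0.0499  0.1001] [0.841  0.0499 0.3901]
mon y 0.05000000000000002 [0.718  0.0501 0.1001] [0.8649 0.15   0.39  ]
mon y 0.15000000000000005 [0.6886 0.15   0.1001] [0.8643 0.25   0.3904]
mon y 0.25 [0.6616 0.25   0.1002] [0.7566 0.35   0.3901]
mon y 0.35 [0.6484 0.35   0.1005] [0.7311 0.4    0.3907]
dish rim ((478.3087158203125, -311.9322814941406), (125.75942993164062, 260.4791564941406), 7.77555513381958)
```

Request:
{"method": "servo_tool", "body": {"motion": [1,0.5,0,0,1,1,0.5,0,0,1,1,0.5,0,0,1,1,0.5,0,0,1,1,0.5,0,0.3,0.87,1,0.5,0,0.7,0,1,0.5,0,1,0,1,0,0,1,0,1,0,0,1,0,1,0,0,1,0,1,0,0,1,0,1,0,0,1,0], "grip_force": 40}}

```text
t: 1.9
ee_pos: [0.3353, -0.4622, 0.2533]
eef_rot: [0.704, -0.064, 0.064, -0.704]
ft_force: [0.6, 0.6, 0.5]
finger_gap: 0.0855
```

Request:
{"method": "servo_tool", "body": {"motion": [1,0,0,1,0,1,0,0,1,0,1,0,0,1,0,1,0,0,1,0,1,0,0,1,0,1,0,0,1,0,1,0,0,1,0,1,0,0,1,0,1,0,0,1,0,1,0,0,1,0,1,0,0,1,0,1,0,0,1,0]}}

```text
t: 2.9
ee_pos: [0.389, -0.1671, 0.2536]
eef_rot: [-0.704, 0.063, -0.064, 0.704]
ft_force: [0.9, -0.6, 0.3]
finger_gap: 0.0855
```

Request:
{"method": "servo_tool", "body": {"motion": [1,0,0,1,0,1,0,0,1,0,1,0,0,1,0,1,0,0,1,0,1,0,0,1,0,1,0,0,1,0,1,0,0,1,0,1,0,0,1,0,1,0,0,1,0,1,0,0,1,0,1,0,0,0.8,0,1,0,0,0,0]}}

```text
t: 3.9
ee_pos: [0.4382, 0.1001, 0.2535]
eef_rot: [-0.704, 0.063, -0.063, 0.705]
ft_force: [0.1, 0.5, -0.6]
finger_gap: 0.0853
```

Run:
```python
from h import *
tool()
c=arm.capture("wrist");save(c,"w0.png");print(-c["R"].T@c["t"])
P=cloud(c,c["z_map"]>0);full=np.zeros(c["z_map"].shape+(3,));full[c["z_map"]>0]=P
for nm,m in(("blue",colmask(c,(100,120,60),(125,255,255))),("red",colmask(c,(0,150,80),(8,255,255))|colmask(c,(172,150,80),(180,255,255)))):
    k,l,st,ce=cv2.connectedComponentsWithStats(m.astype(np.uint8))
    for i in range(1,k):
        if st[i,4]>=40: print(nm,st[i,4],ce[i],np.median(full[l==i],0))
for q in("pliers","cassette","release_lever"):
    for d in arm.masks_of(q,"wrist")[:2]: print(q,d["conf"],d["position"],np.median(cloud(c,d["pixels"]),0))
```

```text
t 3.9 ee [0.4382 0.1001 0.2535] gap 0.08525698144203331 F [ 0.0582  0.5291 -0.6031]
tool axes (cols)
 [[ 0.9842  0.0009  0.1771]
 [-0.1771  0.0005  0.9842]
 [ 0.0008 -1.      0.0006]]
[0.3636 0.1146 0.3751]
blue 5602 [449.9761 139.9996] [0.4287 0.2961 0.0127]
blue 173 [283.052  166.4046] [0.4192 0.1105 0.051 ]
blue 181 [342.8177 167.0387] [0.4306 0.1704 0.0511]
blue 3912 [462.3395 208.1933] [0.5136 0.313  0.0127]
blue 61 [285.1475 179.9672] [0.4333 0.1101 0.0514]
blue 77 [339.4805 179.961 ] [0.4433 0.1652 0.0515]
blue 61 [286.8525 188.377 ] [0.4427 0.1105 0.0513]
blue 75 [337.56   188.2933] [0.4517 0.1623 0.0516]
blue 59 [288.339  196.5085] [0.4515 0.1104 0.0511]
blue 67 [335.6567 196.6866] [0.4605 0.1591 0.0512]
blue 55 [289.6182 204.5273] [0.4602 0.1105 0.0514]
blue 64 [333.3906 204.9062] [0.4689 0.1554 0.0513]
blue 102 [330.8922 214.1961] [0.4786 0.1515 0.0513]
blue 93 [291.1935 214.5161] [0.4716 0.1102 0.0516]
blue 151 [199.543 283.106] [ 0.5489 -0.0159  0.0256]
blue 393 [312.9924 341.7786] [0.6275 0.1095 0.0629]
blue 160 [213.825  345.2812] [ 0.6427 -0.0215  0.0249]
red 267 [310.5918 278.0112] [0.5394 0.119  0.0704]
pliers 0.94 [303.7, 275.7] [0.5471 0.1141 0.051 ]
pliers 0.17 [311.6, 288.5] [0.5541 0.1156 0.0684]
cassette 0.8 [201.3, 284.0] [ 0.5518 -0.0152  0.0252]
cassette 0.78 [213.4, 347.4] [ 0.6467 -0.0194  0.025 ]
release_lever 0.68 [309.1, 292.2] [0.5558 0.1164 0.0683]
```

View pics/w0.png

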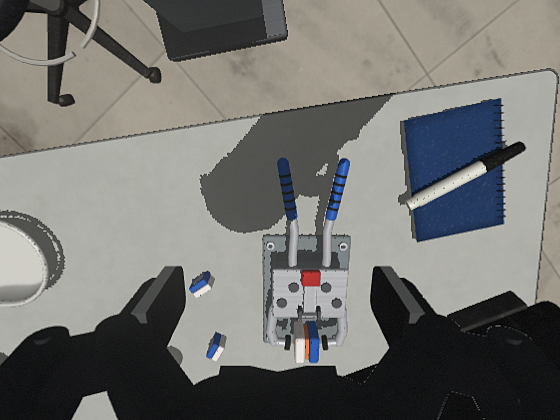

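Request:
{"method": "servo_tool", "body": {"motion": [1,0.26,0.5,0.74,0,1,0,0.5,0.73,0,1,0,1,0,0,1,0,1,0,0,1,0,1,0,0,1,0,1,0,0,1,0,1,0,0,1,0,1,0,0,1,0,0.8,0,0,1,0,0.6,0,0,1,0,0,0,0], "grip_force": 40}}

```text
t: 5.02
ee_pos: [0.4489, 0.1304, 0.0409]
eef_rot: [0.705, -0.066, 0.063, -0.703]
ft_force: [-0.1, -0.1, 1.1]
finger_gap: 0.0853
```

Run:
```python
from h import *
tool()
c=arm.capture("wrist");save(c,"w1.png")
```

```text
t 5.0167 ee [0.4489 0.1304 0.0409] gap 0.08530795705898532 F [-0.1126 -0.1086  1.0531]
tool axes (cols)
 [[ 0.9835 -0.0039  0.1809]
 [-0.1809 -0.0029  0.9835]
 [-0.0033 -1.     -0.0036]]
```

View pics/w1.png

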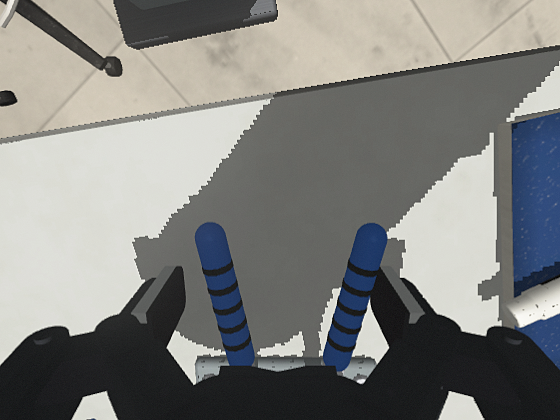

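The view shows both grips between the fingers, at columns 225 and 345 near the pads. The hand sits about 4 mm off centre, so I'll correct that and squeeze.

Request:
{"method": "servo_tool", "body": {"motion": [1,0,0,0.18,0,-1,0,0,0,0,-1,0,0,0,0,-1,0,0,0,0,-1,0,0,0,0,-1,0,0,0,0,-1,0,0,0,0,-1,0,0,0,0,-1,0,0,0,0,-1,0,0,0,0,-1,0,0,0,0,-1,0,0,0,0]}}

```text
t: 6.07
ee_pos: [0.4507, 0.1355, 0.0445]
eef_rot: [0.705, -0.064, 0.064, -0.704]
ft_force: [-0.7, -7.5, 7.5]
finger_gap: 0.0245
```

Request:
{"method": "servo_tool", "body": {"motion": [-1,0,0,0,0,-1,0,0,0,0,-1,0,0,0,0,-1,0,0,0,0,-1,0,0,0,0,-1,0,0,0,0]}}

```text
t: 6.57
ee_pos: [0.4508, 0.1356, 0.0446]
eef_rot: [0.705, -0.064, 0.064, -0.704]
ft_force: [-0.6, -8.2, 7.9]
finger_gap: 0.0248
```

Gap is about 25 mm, so the handles are at the stop. Open, let go and rise.

Request:
{"method": "servo_tool", "body": {"motion": [1,0,0,0,0,1,0,0,0,0,1,0,0,0,0,1,0,0,0,0,1,0,0,0,0,1,0,0,0,0,1,0,0,0,0,1,0,0,0,0,1,0,0,0,0,1,0,0,0,0]}}

```text
t: 7.4
ee_pos: [0.4511, 0.1368, 0.0432]
eef_rot: [0.704, -0.064, 0.064, -0.704]
ft_force: [-0.5, -0.5, 0.1]
finger_gap: 0.0856
```

Request:
{"method": "servo_tool", "body": {"motion": [1,0,-1,0,0,1,0,-1,0,0,1,0,-1,0,0,1,0,-1,0,0,1,0,-1,0,0,1,0,-1,0,0,1,0,-1,0,0,1,0,0,0,0,1,0,0,0,0]}}

```text
t: 8.15
ee_pos: [0.4517, 0.1373, 0.2197]
eef_rot: [-0.703, 0.063, -0.064, 0.705]
ft_force: [-0.7, -0.5, -0.8]
finger_gap: 0.0854
```

```bash
cat > look.py <<'E'
from h import *
import sys
p,R=tool()
c=arm.capture("wrist");save(c,sys.argv[1])
P=cloud(c,c["z_map"]>0);full=np.zeros(c["z_map"].shape+(3,));full[c["z_map"]>0]=P
box=(full[...,1]>.03)&(full[...,1]<.2)
H=hsv(c)
for nm,m in(("blue",colmask(c,(100,120,60),(125,255,255))),("red",colmask(c,(0,150,80),(8,255,255))|colmask(c,(172,150,80),(180,255,255))),("white",colmask(c,(0,0,150),(180,40,255))&(full[...,2]>.055)&(full[...,0]>.6)),("orange",colmask(c,(8,150,120),(22,255,255)))):
    k,l,st,ce=cv2.connectedComponentsWithStats((m&box).astype(np.uint8))
    for i in range(1,k):
        if st[i,4]>=30: q=full[l==i];print(nm,st[i,4],ce[i],np.median(q,0),np.percentile(q,3,0),np.percentile(q,97,0),"tool d",(np.median(q,0)-p)@R/.025)
E
python3 look.py w2.png
```

```text
t 8.15 ee [0.4517 0.1373 0.2197] gap 0.08536946254262691 F [-0.6696 -0.5309 -0.8476]
tool axes (cols)
 [[ 0.9838  0.0026  0.1792]
 [-0.1792  0.0022  0.9838]
 [ 0.0021 -1.      0.0027]]
blue 229 [267.0349 165.4105] [0.4238 0.1343 0.0509] [0.4161 0.1282 0.0475] [0.4314 0.1395 0.053 ] tool d [-1.0916  6.747  -0.3336]
blue 225 [282.0889 165.48  ] [0.4263 0.1478 0.0509] [0.4187 0.1419 0.0473] [0.4337 0.1531 0.053 ] tool d [-1.0895  6.7483  0.2142]
blue 82 [267.0732 180.5122] [0.4375 0.1316 0.0513] [0.4346 0.126  0.048 ] [0.4407 0.1371 0.0529] tool d [-0.5329  6.7324 -0.3414]
blue 83 [282.     180.6386] [0.4399 0.1451 0.0514] [0.437  0.1396 0.0477] [0.4431 0.1508 0.0527] tool d [-0.533   6.7317  0.2057]
blue 78 [267.359  189.9359] [0.4464 0.1302 0.0514] [0.4432 0.1248 0.0476] [0.4493 0.1353 0.0532] tool d [-0.1743  6.729  -0.3341]
blue 78 [281.9487 190.1538] [0.449  0.1435 0.0512] [0.4462 0.138  0.0477] [0.4521 0.149  0.0529] tool d [-0.1644  6.7395  0.2092]
blue 73 [267.5616 199.2877] [0.4553 0.1286 0.0512] [0.4523 0.1234 0.0485] [0.4585 0.1337 0.053 ] tool d [ 0.1875  6.7375 -0.332 ]
blu
[... 329 characters left out ...]
0.4696 0.1451 0.053 ] tool d [0.5457 6.743  0.1915]
blue 114 [267.4912 219.2719] [0.4749 0.1248 0.0514] [0.4701 0.1193 0.0486] [0.4797 0.1301 0.0527] tool d [ 0.9893  6.7319 -0.3406]
blue 117 [281.5385 219.2308] [0.477  0.138  0.0511] [0.4725 0.1328 0.0487] [0.4821 0.1435 0.0528] tool d [0.9757 6.7447 0.1942]
blue 367 [279.455  352.4305] [0.6232 0.1091 0.0602] [0.6213 0.103  0.0333] [0.6413 0.1146 0.065 ] tool d [6.9358 6.3928 0.1059]
red 289 [273.9931 304.5917] [0.5417 0.1187 0.0908] [0.5365 0.1098 0.0877] [0.5518 0.1276 0.0934] tool d [ 3.6616  5.1626 -0.0979]
white 163 [268.362  361.3374] [0.6286 0.0967 0.0638] [0.6204 0.0906 0.0617] [0.639  0.1018 0.0652] tool d [ 7.2386  6.2505 -0.3454]
```

View pics/w2.png

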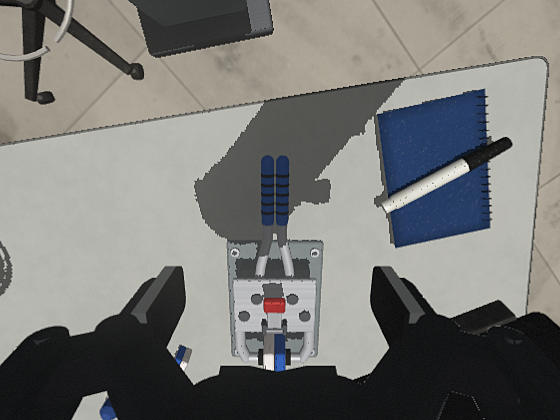

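Locked: the handles are parallel at columns 267 and 282, no orange shows, and the lever is up at z 0.091. I'll close the fingers and press the red tip.

Request:
{"method": "servo_tool", "body": {"motion": [-1,0.9,0,-0.08,0,-1,0.9,0,0,0,-1,0.9,0,0,0,-1,0.9,0,0,0,-1,0,0.7,0,0,-1,0,0.7,0,0,-1,0,0.7,0,0,-1,0,0.7,0,0,-1,0,0.5,0,0,-1,0,0.4,0,0,-1,0,0,0,0,-1,0,0,0,0]}}

```text
t: 9.2
ee_pos: [0.5389, 0.1184, 0.1249]
eef_rot: [0.705, -0.064, 0.063, -0.704]
ft_force: [0.0, 0.1, 0.1]
finger_gap: -0.0001
```

Request:
{"method": "servo_tool", "body": {"motion": [-1,0,0,0,0,-1,0,0.2,0,0,-1,0,0.2,0,0,-1,0,0.2,0,0,-1,0,0.2,0,0,-1,0,0.2,0,0]}}

```text
t: 9.7
ee_pos: [0.5394, 0.1187, 0.1004]
eef_rot: [-0.704, 0.063, -0.064, 0.704]
ft_force: [-0.1, -0.5, 0.1]
finger_gap: 0.0001
```

Request:
{"method": "servo_tool", "body": {"motion": [-1,0,0.1,0,0,-1,0,0,0,0,-1,0,-1,0,0,-1,0,-1,0,0,-1,0,-1,0,0,-1,0,-1,0,0,0.3,-0.6,-0.6,0,0,0.3,-0.6,0,0,0,0.3,0,0,0,0]}}

```text
t: 10.45
ee_pos: [0.5086, 0.1243, 0.2147]
eef_rot: [-0.704, 0.063, -0.064, 0.705]
ft_force: [-0.8, 0.6, 0.1]
finger_gap: 0.0359
```

```bash
python3 look.py w3.png
python3 - <<'E'
from h import *
c=arm.capture("side");save(c,"s3.png",(180,220,400,340),3)
E
```

```text
t 10.45 ee [0.5086 0.1243 0.2147] gap 0.03586584797737722 F [-0.7665  0.5832  0.1125]
tool axes (cols)
 [[ 0.9838  0.0017  0.1792]
 [-0.1792  0.0019  0.9838]
 [ 0.0014 -1.      0.0021]]
blue 255 [241.3255  98.1961] [0.4198 0.111  0.0511] [0.4122 0.1055 0.0476] [0.427  0.1159 0.0532] tool d [-3.4072  6.539  -1.1756]
blue 263 [313.6312  98.7757] [0.4313 0.171  0.0509] [0.4238 0.1647 0.0472] [0.4385 0.1767 0.0529] tool d [-3.3856  6.5506  1.2676]
blue 107 [244.5607 114.6542] [0.4333 0.1109 0.0512] [0.4303 0.1053 0.0484] [0.4364 0.1159 0.0531] tool d [-2.874   6.5362 -1.0808]
blue 110 [310.2091 115.2545] [0.4439 0.1659 0.0511] [0.4401 0.1609 0.0476] [0.4479 0.1712 0.0532] tool d [-2.8521  6.5434  1.1611]
blue 105 [246.6286 125.3714] [0.4423 0.1108 0.0513] [0.4393 0.1051 0.0483] [0.4455 0.1158 0.053 ] tool d [-2.5199  6.5303 -1.0213]
blue 102 [307.8529 125.9216] [0.4524 0.1626 0.0515] [0.4486 0.1577 0.048 ] [0.456  0.168  0.0531] tool d [-2.4952  6.53    1.0896]
blue 93 [248.7527 135.8925] [0.4514 0.1108 0.0514] [0.4483 0.1053 0.0478] [0.4543 0.1157 0.0528] tool d [-2.1614  6.5282 -0.955 
[... 341 characters left out ...]
728 0.162  0.0537] tool d [-1.7936  6.5334  0.9557]
blue 150 [253.4667 158.88  ] [0.4718 0.1108 0.0512] [0.4668 0.1053 0.0477] [0.4767 0.1157 0.0531] tool d [-1.3601  6.5388 -0.8097]
blue 154 [300.9545 158.8442] [0.4791 0.1522 0.0514] [0.4738 0.1471 0.048 ] [0.4848 0.158  0.0532] tool d [-1.3689  6.5345  0.8715]
blue 496 [282.0181 315.5383] [0.6282 0.1078 0.0631] [0.6213 0.1008 0.0343] [0.6529 0.1143 0.0649] tool d [4.8177 6.0728 0.195 ]
red 351 [276.8689 234.8376] [0.5391 0.1195 0.0704] [0.5316 0.1106 0.0672] [0.5481 0.1284 0.0716] tool d [1.2274 5.7735 0.0164]
white 328 [270.0793 324.064 ] [0.6353 0.0949 0.0639] [0.6204 0.0883 0.062 ] [0.6526 0.1013 0.0651] tool d [ 5.1912  6.0415 -0.2608]
```

View pics/s3.png

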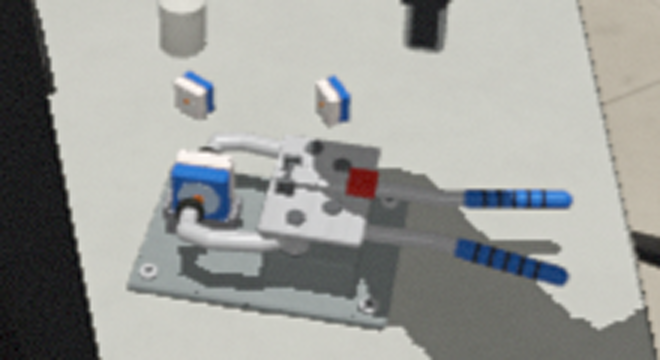

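View pics/w3.png

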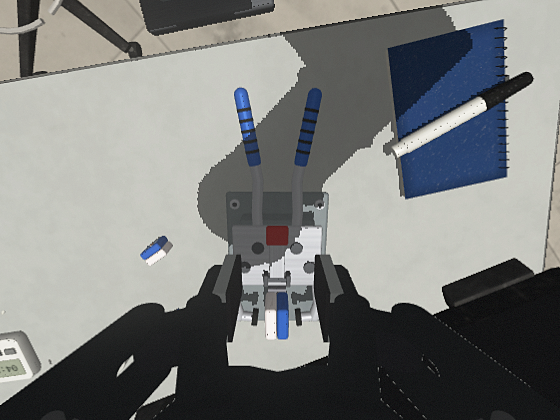

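Run:
```python
from h import *
s=arm.read_state();print(s["qpos"])
R=Rn.from_quat(s["eef_rot"]).as_matrix()
print((np.array([.637,.1013,.05])-s["ee_pos"])@R/.025)
```

```text
[ 0.6133  0.1418 -0.3756  0.0001 -1.0523 -2.3636]
[5.1678 6.5539 0.0039]
```

Request:
{"method": "servo_tool", "body": {"motion": [0.08,0,0,0,-1,0.08,0,0,0,-1,0.08,0,0,0,-1,0.08,0,0,0,-1,0.08,0,0,0,-1,0.08,0,0,0,-1,0.08,0,0,0,-1,0.08,0,0,0,-1,0.08,0,0,0,-1,0.08,0,0,0,-1,0.08,0,0,0,-1,0.08,0,0,0,-1]}}

```text
t: 11.55
ee_pos: [0.5103, 0.1239, 0.2126]
eef_rot: [0.606, 0.364, -0.364, -0.606]
ft_force: [-0.6, 0.5, -0.3]
finger_gap: 0.0463
```

Request:
{"method": "servo_tool", "body": {"motion": [0.08,0,0,0,-1,0.08,0,0,0,-1,0.08,0,0,0,-1,0.08,0,0,-0.9,0,0.08,0,0,-0.9,0,0.08,0,0,-0.9,0,0.08,0,0,-0.9,0,0.08,0,0,-0.9,0,0.08,0,0,-0.67,0,0.08,0,0,0,0,0.08,0,0,0,0]}}

```text
t: 12.47
ee_pos: [0.6376, 0.1003, 0.2116]
eef_rot: [-0.543, -0.452, 0.453, 0.543]
ft_force: [-0.6, -0.2, 0.4]
finger_gap: 0.0462
```

Run:
```python
from h import *
p,R=tool()
print(np.degrees(np.arctan2(R[1,2],R[0,2])),(np.array([.637,.1013,.054])-p)@R/.025)
c=arm.capture("wrist");save(c,"w4.png")
```

```text
t 12.4667 ee [0.6376 0.1003 0.2116] gap 0.04617955276187919 F [-0.6316 -0.2036  0.4433]
tool axes (cols)
 [[ 0.1804 -0.0021 -0.9836]
 [ 0.9836 -0.0011  0.1804]
 [-0.0014 -1.      0.0019]]
169.60512047266897 [0.0459 6.3035 0.0188]
```

View pics/w4.png

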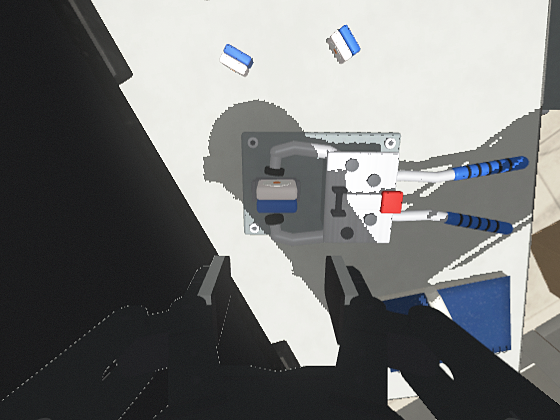

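The shut cassette is at (277,194), in line with the fingers' mid column of about 278. I'll refine its centre from this view.

Run:
```python
from h import *
p,R=tool()
c=arm.capture("wrist");P=cloud(c,c["z_map"]>0)
q=(P-p)@R
m=(P[:,2]>.0605)&(P[:,2]<.067)&(abs(q[:,2])<.027)&(abs(q[:,0])<.02);print(m.sum(),q[m].min(0),q[m].max(0),np.median(P[m,2]))
l=np.percentile(q[m],[2,98],axis=0);print(l,l.mean(0)/.025)
```

```text
t 12.5167 ee [0.637  0.1005 0.212 ] gap 0.04596579726696493 F [-0.6564  0.3095  0.1163]
tool axes (cols)
 [[ 0.18   -0.0018 -0.9837]
 [ 0.9837 -0.0007  0.18  ]
 [-0.0011 -1.      0.0017]]
1043 [-0.0115  0.1458 -0.0191] [0.0124 0.1515 0.0164] 0.06379471442732292
[[-0.0108  0.1466 -0.0181]
 [ 0.0118  0.151   0.0153]] [ 0.0211  5.9527 -0.0562]
```

Request:
{"method": "servo_tool", "body": {"motion": [0.08,0.02,0.9,-0.05,0,0.08,0,0.9,0,0,0.08,0,0.9,0,0,0.08,0,0.9,0,0,0.08,0,0.7,0,0,0.08,0,0.5,0,0,0.08,0,0.5,0,0,0.08,0,0.5,0,0,0.08,0,0.4,0,0,0.08,0,0.1,0,0,0.08,0,0,0,0], "grip_force": 25}}

```text
t: 13.48
ee_pos: [0.6378, 0.1011, 0.0551]
eef_rot: [-0.543, -0.453, 0.454, 0.543]
ft_force: [-0.3, -0.6, -0.0]
finger_gap: 0.0465
```

Request:
{"method": "servo_tool", "body": {"motion": [-1,0,0,0,0,-1,0,0,0,0,-1,0,0,0,0,-1,0,0,0,0,-1,0,0,0,0,-1,0,0,0,0]}}

```text
t: 13.98
ee_pos: [0.6385, 0.1012, 0.0563]
eef_rot: [0.543, 0.453, -0.453, -0.543]
ft_force: [-1.2, 0.9, 3.2]
finger_gap: 0.0354
```

Request:
{"method": "servo_tool", "body": {"motion": [-1,0,-0.3,0,0,-1,0,-0.5,0,0,-1,0,-0.7,0,0,-1,0,-0.8,0,0,-1,0,-0.8,0,0,-1,0,-0.8,0,0,-1,0,-0.5,0,0,-1,0,0,0,0]}}

```text
t: 14.65
ee_pos: [0.64, 0.1016, 0.1707]
eef_rot: [0.544, 0.455, -0.451, -0.542]
ft_force: [-0.1, 0.3, -0.2]
finger_gap: 0.0358
```

Run:
```python
from h import *
s=arm.read_state();p,R=tool();print(s["qpos"])
print((np.array([.478,-.312,.15])-p)@R/.025)
c=arm.capture("side")
P=cloud(c,c["z_map"]>0);m=(np.linalg.norm(P[:,:2]-p[:2],axis=1)<.03)&(P[:,2]>.075);print("lowest at tool",np.percentile(P[m,2],1))
```

```text
t 14.65 ee [0.64   0.1016 0.1707] gap 0.035827699799584466 F [-0.0964  0.2523 -0.217 ]
tool axes (cols)
 [[ 0.1787  0.0061 -0.9839]
 [ 0.9839  0.002   0.1787]
 [ 0.003  -1.     -0.0056]]
[ 0.4585  0.3717 -0.1663  0.0011 -1.0265 -0.6387]
[-17.4399   0.7548   3.4248]
lowest at tool 0.14649450095375485
```

Request:
{"method": "servo_tool", "body": {"motion": [-1,-0.5,0,0.1,0,-1,-0.8,0,0.2,0,-1,-0.9,0,0.2,0,-1,-0.9,0,0.2,0,-1,-0.9,0,0.2,0,-1,-0.9,0,0.2,0,-1,-0.9,0,0.2,0,-1,-0.9,0,0.2,0,-1,-0.9,0,0.2,0,-1,-0.9,0,0.2,0,-1,-0.9,0,0.2,0,-1,-0.9,0,0.2,0]}}

```text
t: 15.7
ee_pos: [0.5338, -0.1432, 0.1649]
eef_rot: [-0.543, -0.452, 0.453, 0.543]
ft_force: [1.1, -0.6, -1.3]
finger_gap: 0.0353
```

Request:
{"method": "servo_tool", "body": {"motion": [-1,-0.9,0,0.2,0,-1,-0.9,0,0.2,0,-1,-0.9,0,0.2,0,-1,-0.9,0,0.2,0,-1,-0.9,0,0.2,0,-1,-0.9,0,0.12,0,-1,-0.9,0,0,0,-1,-0.7,0,0,0,-1,-0.3,0,0,0]}}

```text
t: 16.45
ee_pos: [0.4736, -0.3182, 0.1648]
eef_rot: [-0.543, -0.452, 0.453, 0.544]
ft_force: [0.4, 0.6, -0.7]
finger_gap: 0.0353
```

Request:
{"method": "servo_tool", "body": {"motion": [-1,0,0,0,1,-1,0,0,0,1,-1,0,0,0,1,-1,0,0,0,1,-1,0,0,0,1,-1,0,0,0,1,-1,0,0,0,1,-1,0,0,0,1,-1,0,0,0,1,-1,0,0,0,1,-1,0,0,0,1,-1,0,0,0,1]}}

```text
t: 17.45
ee_pos: [0.4745, -0.316, 0.165]
eef_rot: [-0.705, -0.045, 0.046, 0.706]
ft_force: [0.2, -0.1, -0.7]
finger_gap: 0.0357
```

Run:
```python
from h import *
p,R=tool()
print((np.array([.478,-.312,.05])-p)@R/.025,np.degrees(np.arctan2(R[1,2],R[0,2])))
c=arm.capture("wrist");save(c,"w5.png")
for d in arm.masks_of("kidney_dish","wrist")[:1]:
    q=cloud(c,d["pixels"]);print(d["conf"],np.percentile(q,[1,99],axis=0))
c=arm.capture("top");save(c,"t5.png",(290,190,450,300),4)
for d in arm.masks_of("kidney_dish","top")[:1]:
    q=cloud(c,d["pixels"]);print(d["conf"],np.percentile(q,[1,99],axis=0))
```

```text
t 17.45 ee [ 0.4745 -0.316   0.165 ] gap 0.035726774517664976 F [ 0.2035 -0.0605 -0.6559]
tool axes (cols)
 [[ 0.9917 -0.0015 -0.1284]
 [ 0.1284  0.0007  0.9917]
 [-0.0014 -1.      0.0009]]
[0.1647 4.601  0.1355] 97.37561750480302
0.65 [[ 0.4179 -0.4305  0.0011]
 [ 0.5459 -0.1897  0.0376]]
0.64 [[ 0.4158 -0.3539 -0.0041]
 [ 0.4665 -0.2133  0.5167]]
```

View pics/w5.png

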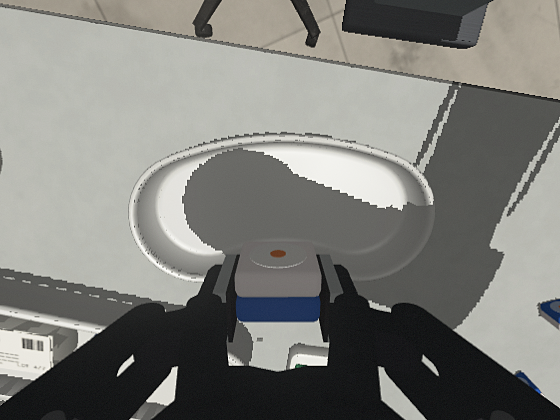

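Request:
{"method": "servo_tool", "body": {"motion": [-1,0.1,0.8,0.13,0,-1,0,0.8,0,0,-1,0,0.8,0,0,-1,0,0.8,0,0,-1,0,0.6,0,0,-1,0,0.5,0,0,-1,0,0.4,0,0,-1,0,0.2,0,0,-1,0,0.15,0,0,-1,0,0.1,0,0,-1,0,0,0,0]}}

```text
t: 18.57
ee_pos: [0.4775, -0.3129, 0.037]
eef_rot: [0.706, 0.048, -0.047, -0.705]
ft_force: [0.4, 0.5, 0.1]
finger_gap: 0.0355
```

Run:
```python
from h import *
tool()
```

```text
t 18.5667 ee [ 0.4775 -0.3129  0.037 ] gap 0.035519896168007666 F [0.3703 0.5116 0.1475]
tool axes (cols)
 [[ 0.991   0.0001 -0.1341]
 [ 0.1341 -0.      0.991 ]
 [ 0.0001 -1.     -0.    ]]
```

Request:
{"method": "servo_tool", "body": {"motion": [-1,0,0.1,0,0,-1,0,0.06,0,0,-1,0,0.04,0,0,-1,0,0,0,0]}}

```text
t: 18.9
ee_pos: [0.4774, -0.3128, 0.0321]
eef_rot: [0.706, 0.047, -0.047, -0.706]
ft_force: [-0.2, -1.0, -0.2]
finger_gap: 0.036
```

Request:
{"method": "servo_tool", "body": {"motion": [-1,0,0.04,0,0,-1,0,0,0,0]}}

```text
t: 19.07
ee_pos: [0.4776, -0.3129, 0.0313]
eef_rot: [0.706, 0.048, -0.047, -0.705]
ft_force: [0.7, -0.0, 0.7]
finger_gap: 0.0357
```

Request:
{"method": "servo_tool", "body": {"motion": [-1,0,0.04,0,0,-1,0,0,0,0]}}

```text
t: 19.23
ee_pos: [0.4776, -0.3129, 0.0312]
eef_rot: [0.706, 0.048, -0.047, -0.705]
ft_force: [-2.9, 2.5, 12.0]
finger_gap: 0.0359
```

On the floor (12 N of upward force). Open and rise.

Request:
{"method": "servo_tool", "body": {"motion": [0.3,0,-0.03,0,0,0.3,0,0,0,0,0.3,0,0,0,0,0.3,0,0,0,0,0.3,0,0,0,0]}}

```text
t: 19.65
ee_pos: [0.4773, -0.3128, 0.0306]
eef_rot: [-0.705, -0.047, 0.047, 0.706]
ft_force: [0.1, -0.4, 1.0]
finger_gap: 0.0551
```

Request:
{"method": "servo_tool", "body": {"motion": [0.3,0,-0.4,0,0,0.3,0,-0.6,0,0,0.3,0,-0.8,0,0,0.3,0,-1,0,0,0.3,0,-1,0,0,0.3,0,-1,0,0,0.3,0,-1,0,0,0.3,0,-1,0,0,0.3,0,-1,0,0,0.3,0,-1,0,0,0.3,0,0,0,0]}}

```text
t: 20.57
ee_pos: [0.4792, -0.314, 0.2572]
eef_rot: [0.707, 0.05, -0.045, -0.704]
ft_force: [0.6, -0.2, 1.0]
finger_gap: 0.0556
```

Run:
```python
from h import *
p,R=tool()
c=arm.capture("wrist");save(c,"w6.png")
P=cloud(c,c["z_map"]>0);q=P[(np.hypot(P[:,0]-.477,P[:,1]+.312)<.03)&(P[:,2]>.028)];print("cassette top",np.median(q,0),np.percentile(q,[2,98],axis=0))
m=colmask(c,(8,150,120),(22,255,255));print("orange px",m.sum())
for n in("top","side"):
    c=arm.capture(n)
    for k in("kidney_dish","timer","drop_bottle"):
        for d in arm.masks_of(k,n)[:1]: print(n,k,round(d["conf"],2),np.median(cloud(c,d["pixels"]),0))
```

```text
t 20.5667 ee [ 0.4792 -0.314   0.2572] gap 0.05558359923851263 F [ 0.5937 -0.227   1.0098]
tool axes (cols)
 [[ 0.9909  0.0078 -0.1343]
 [ 0.1344 -0.0038  0.9909]
 [ 0.0072 -1.     -0.0048]]
cassette top [ 0.4657 -0.3112  0.3184] [[ 0.4574 -0.341   0.0386]
 [ 0.4845 -0.2847  0.332 ]]
orange px 0
top kidney_dish 0.76 [ 0.4403 -0.2866  0.0033]
top timer 0.54 [ 0.6767 -0.2495  0.0165]
top drop_bottle 0.26 [0.5817 0.1067 0.0455]
side kidney_dish 0.93 [ 0.4808 -0.3231  0.0074]
side timer 0.9 [ 0.6632 -0.2359  0.0161]
side drop_bottle 0.41 [ 0.6615 -0.2373  0.0163]
```

View pics/w6.png

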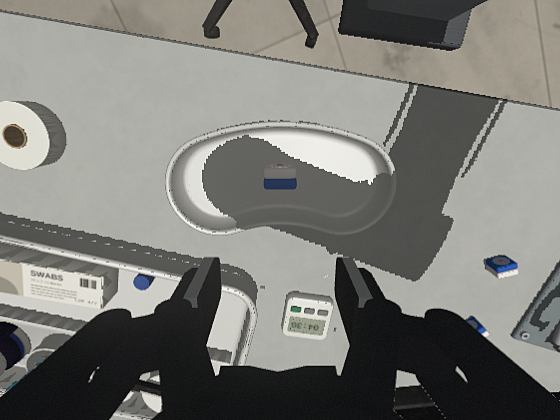

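The shut cassette stands in the dish at (280,178), with no orange visible. The dish and timer are in place and the arm is clear, so I'll hand in.

```bash
python3 -c "
from cell import arm
print(arm.close_job())"
```

```text
the job is handed in; nothing more can be done
None
```

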